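# Grade the spawning marbles on the sorting ramp

### The arm

A 7-joint arm with a two-finger parallel gripper is mounted at the origin on the work surface. World frame = base frame: x ahead of the robot, y to its left, z up, the work surface at z = 0. Lengths are in m, angles in rad, forces in N, time in s.
With the tool pointing down it reaches from about 0.425 to 0.925 m from the base axis. Payload 6.8 kg.
Tool frame: the origin (TCP) lies on the mounting face of the last link; the fingertips stand 173 mm ahead of it and the grasp point (between the pads) lies 155 mm ahead of it; z points along the fingers, y is the line along which they close (so a half turn about z gives the same grasp; the last joint's range is limited). The gripper opens to 85 mm and grips with 20 to 120 N. Pads are 22 mm wide; open, the fingers measure 114 mm over their backs; the gripper's body (76 mm by 85 mm) begins 54 mm behind the grasp point. The pads swing forward as they close: fully open they stand 13 mm farther back than shut.
Start: joints at [1.231, 0.477, 0.022, 1.555, -0.011, 1.109, -0.083], TCP at [0.155, -0.657, 0.405] pointing down, gripper open.
Joint ranges: [-2.96, 2.96], [-0.34, 2.1], [-1.41, 1.46], [0.24, 2.44], [-1.37, 4.51], [0.17, 1.92], [-2.96, 2.96]. Speed limits (rad/s): [2.39, 2.39, 3.14, 3.14, 3.14, 3.14, 3.14].

### API

Orientations are given as a unit quaternion [w, x, y, z].
In Python, from station import bot gives the robot as it stands. The module is installed in compiled form; this text tells all that it offers.
- The arm moves only by the shell command python3 -m pendant 'ROWS' [FORCE]. ROWS is JSON, a list of rows, each a list of 5 numbers: the finger opening in m, from 0 to 0.0854, then the shift along the tool's x, y, z in m, then the turn about the tool's z in degrees. In form: [[jaw, x, y, z, yaw], ...]. A call has 1 to 12 rows; each row shifts and turns the commanded pose from where the row before left it, along the tool's axes as they then stand; what a row does not reach is not made up. A row lasts 1/12 s, in which the tool goes at most 41.7 mm and 7.16 degrees, less where a joint would pass 70% of its speed; a pose out of reach is approached as far as the arm can. A call with a gripper value outside its range is refused whole. The fingers move at their own pace and stop on an object; FORCE is the grip in N (left out, the last holds). Time passes only in rows, so rows that do not move let the fingers close. It gives the time, the measured TCP pose, the force, the opening and the grip force at its end, in the units of the state.
- bot.get_obs(): the state, without advancing time (a new reading comes with each control period).
- bot.read_camera(name): name is "side" or "top" or "wrist"; returns (picture, depth): 400x640x3 uint8, blue, green, red; 400x640 float32, m along the optical axis (not along the pixel's ray), 0 where there is no reading.
- bot.camera_model(name): a dict with "intrinsics" (3x3 intrinsics, pixels), "dist_coeffs" ([k1, k2, p1, p2, k3] as OpenCV has them; the pictures are not rectified), "R" (3x3) and "t" (3): a world point X has camera coordinates R X + t. Camera axes: x right, y down, z forward; pixel columns grow to the right and rows downward; lengths in m; the calibration is good to about 2 mm. A picture is of the moment at which its call begins: read the wrist's pose just before it. camera_model takes no time and is no camera call; for the wrist camera it gives the pose at the moment of the call.
- bot.hand_in(): hands the job in; it is judged then, once.
Trained networks look in the newest picture that a camera, given by its name, has taken for a name from the list of things; names that differ only in an ending like _2 or _b are one class to them, and where a whole thing is asked for, a point or a joint stands for the part that bears it (a point fixed in the world has none). Each returns a list of dicts, best first, with "score" (0 to 1); they miss things now and then, are a little off and sometimes report something else, mostly with a low value. They report only what shows in the picture. A call takes as long as a camera call.
- bot.boxes_of(name, camera): "at" ([column, row] in pixels, amid what is visible of it).
- bot.trace(name, camera): "mask" (400x640 bool, what is visible of it) and "at" ([column, row] in pixels, amid what is visible of it).
- bot.pinpoint(name, camera): "at" ([column, row] in pixels: a listed point, or the origin of a listed thing).
The state is a dict: "t": time; "q": joint angles; "joint_vel": joint speeds; "joint_torque": joint torques, N m; "eef_pos": TCP position; "tool_rot": TCP orientation; "contact_force": force on the tool from outside, world axes, zero at the start; "torque": the same for the moment, N m; "gripper_width": opening from 0.0 (shut) to 1.0 (fully open); "grasp_force": force on a finger pad.
Only numpy, scipy, OpenCV 4.12 (cv2) and the standard library are available. Lean on these libraries where they do the work, as an engineer would, in place of code of your own. Each camera call takes 0.05 s, during which the arm holds its last target. There are 200 camera calls.

### The job

The sorting ramp's outlet bolt has been left drawn: first slide it across by its black knob until it is fully home in the keeper. Then pick up the scoop of marbles, keep its spout close over the chute at the top of the ramp, from the side that has no wall, and tip it so that the marbles roll down and each lodges in the pocket of its own size. Put the empty scoop back upright on its black mat, without shifting the amber jar or the blue scraper.

Things in the scene. Friction and masses are not known exactly. Their poses are not given: they have to be found in the camera images.
- grader: White sorting ramp, fixed, 226 long (x) x 92 wide (y). Origin on the counter under its middle; +x to the high head, -x to the low foot. A channel 84 wide falls 8.5 degrees to -x; its centre line is 94 mm above the counter at the head, 60 at the foot; walls stand 35 to 40 higher. Downhill: solid grey chute, then slots 22 wide (red flanks), 32.5 (yellow), 46 (blue) over pockets 48 deep.
- grader_head (a point): Middle of the chute's floor, 78 mm from the grader's origin along +x on the centre line, 89 mm above the counter: marbles are tipped here from the -y side, spout pointing to +y. The chute is 60 mm long (x); on its -y side there is no wall, only a flank rising 18 degrees to its edge, 42 mm out and 10 high; the far (+y) side has a backboard 65 high, the head end a wall 40 high. Flanks guide marbles to the middle.
- grader_pocket_s (a point): Centre of a small marble resting mid-length in the first pocket (54 long, 22 wide), 38 mm below the slot edges; it holds both, even one on top of the other.
- grader_pocket_m (a point): Same for the medium marble in the second pocket (42 long, 32.5 wide), 33 mm below the slot edges.
- grader_pocket_l (a point): Same for the large marble in the third pocket (50 long, 46 wide), 27 mm below the slot edges. This pocket is open at the foot of the ramp, where only the bolt keeps the marble in; its floor slopes that way.
- bolt (a joint): Travel of the steel outlet bolt (m): 0 fully drawn, 0.060 at its hard stop, fully home in the keeper. It slides along the grader's +y across the foot of the ramp, with 2 to 3 N of friction, and stays where it is left.
- bolt_knob (a point): Centre of the top of the bolt's upright black knob, 14 x 14 mm, from 39 to 87 mm above the counter, 105 mm from the grader's origin towards its foot, on the -y side: 130 mm from the centre line with the bolt drawn, 70 when home. Moves with the bolt. Its rod and brackets (51 to 57 and 140 to 148 mm from the centre line) stay below 44 mm above the counter.
- scoop: Loose steel scoop, about 160 g, 112 long (x) x 52 wide (y), walls 47 high; origin at the centre of its underside, spout to -x, z up. Its floor rises 8 degrees to the spout, so marbles stay in while level and roll out once tipped well past that (30 to 40 degrees is plenty). Black upright grip block above the origin: 36 (x) x 20 (y), 69 to 113 mm above the underside, on a bridge 52 wide.
- scoop_lip (a point): Middle of the spout's front edge, 56 mm from the scoop's origin along its -x, 20 mm above the underside. The spout stands out 15 mm from the scoop's body.
- mat: Black rubber mat, fixed, 180 (x) x 120 (y) x 3 mm, the scoop's place. Origin at the centre of its underside.
- small_a_center (a point): Centre of a red marble 20 mm in diameter, 12 g, smooth glass; starts in the scoop.
- small_b_center (a point): Centre of the other red marble, the same.
- medium_center (a point): Centre of the yellow marble, 30 mm in diameter, 36 g; starts in the scoop.
- large_center (a point): Centre of the blue marble, 42 mm in diameter, 95 g; starts in the scoop.
- jar: Amber jar, 60 mm across, 75 high, on the counter at the right. Origin under its centre. Bystander.
- scraper: Blue magnetic glass scraper with black grip, 75 x 45 x 38 mm, on the counter at the far left. Origin under its centre. Bystander.

How it is judged:
On the way, in this order (a step that is already met when the one before it is completed fails the run):
1. the bolt is pushed home into its keeper (value of joint bolt above 0.057 m), for 0.2 s.
2. the scoop is tipped with its spout close over the chute at the head of the ramp (angle between scoop's own z axis and vertical above 0.12 rad and distance between scoop_lip and grader_head below 0.06 m).
3. every marble lies in the pocket of its size (distance between each of small_a_center, small_b_center and grader_pocket_s below 0.03 m and distance between medium_center and grader_pocket_m below 0.018 m and distance between large_center and grader_pocket_l below 0.018 m), for 0.2 s.
At the end, for the whole second after the job is handed in: Bolt home (57 of 60 mm or more); red marbles in the first pocket, yellow in the second, blue in the third, at rest (centres within 30, 18, 18 mm of the pocket points); scoop upright (0.1 rad), still, its origin over the mat (80 mm along, 55 across of its middle) (all of step 3 and value of joint bolt above 0.057 m and angle between scoop's own z axis and vertical below 0.1 rad and x of scoop in the frame of mat between -0.08 and 0.08 m and y of scoop in the frame of mat between -0.055 and 0.055 m and z of scoop in the frame of mat below 0.008 m and linear speed of scoop below 0.02 m/s and linear speed of each of small_a, small_b, medium, large below 0.03 m/s); the robot touches nothing.
It fails at once if the jar or the scraper is moved by more than 30 mm (distance of any of jar, scraper from where it was at the start of the episode above 0.03 m).
It also fails if it takes over 67 s, if anything falls off the work surface, if the arm or the gripper's body presses on something with over 40 N, if the wrist force passes 120 N, or if a joint passes its speed limit or range.

## Working session

There is one attempt and no reset: what is moved stays moved. The work goes in short steps, Python scripts to look and compute and a shell command to move; the robot and the scene stay as the last step left them, time stands still between calls to the robot, and variables do not carry over. Pictures are saved under pics/ and viewed, at most 10 in all, crops included, and the job is handed in when it is done.

```bash
mkdir -p pics
cat > h.py <<'E'
import numpy as np, cv2
from station import bot
def ray(cam,px,m=None):
    m=m or bot.camera_model(cam)
    K=np.array(m["intrinsics"]);d=np.array(m["dist_coeffs"]);R=np.array(m["R"]);t=np.array(m["t"])
    u=cv2.undistortPoints(np.array([[px]],float),K,d)[0,0]
    v=R.T@np.array([u[0],u[1],1.]);return -R.T@t, v
def atz(cam,px,z):
    o,v=ray(cam,px);return o+v*(z-o[2])/v[2]
def tri(rays):
    A=np.zeros((3,3));b=np.zeros(3)
    for o,v in rays:
        v=v/np.linalg.norm(v);P=np.eye(3)-np.outer(v,v);A+=P;b+=P@o
    X=np.linalg.solve(A,b)
    return X,[float(np.linalg.norm(np.cross(X-o,v/np.linalg.norm(v)))) for o,v in rays]
E
python3 - <<'E'
from h import *
np.set_printoptions(precision=4,suppress=True)
s=bot.get_obs();print(s["t"],s["eef_pos"],s["tool_rot"],s["gripper_width"])
ims=[]
for c in("side","top"):
    im,d=bot.read_camera(c);cv2.imwrite(f"pics/{c}0.png",im)
names=["grader","grader_head","bolt_knob","scoop","scoop_lip","mat","jar","scraper","grader_pocket_s","grader_pocket_m","grader_pocket_l"]
for n in names:
    r=[]
    for c in("side","top"):
        p=bot.pinpoint(n,c)
        if p:
            print(n,c,p[0]["at"],round(p[0]["score"],2)); r.append(ray(c,p[0]["at"]))
    if len(r)==2: print("   ",*tri(r))
print(bot.get_obs()["t"])
E
```

```text
0.0 [ 0.155  -0.6567  0.4037] [-0.0009  0.9933  0.1156 -0.0002] 1.000738951787724
grader side [307.8, 242.0] 0.79
grader top [360.4, 226.7] 0.84
    [ 0.4945 -0.1457 -0.0075] [0.006650646156770754, 0.006650646156770657]
grader_head side [291.4, 200.0] 0.88
grader_head top [329.9, 232.7] 0.79
    [ 0.4647 -0.0622  0.0832] [0.0014968911068230977, 0.0014968911068230439]
bolt_knob side [365.3, 224.3] 0.58
bolt_knob top [385.2, 153.7] 0.59
    [ 0.6549 -0.2001  0.0884] [0.005794778559214157, 0.005794778559214208]
scoop side [292.4, 178.0] 0.61
scoop_lip side [278.8, 171.7] 0.66
scoop_lip top [221.5, 247.7] 0.94
    [0.4298 0.2131 0.0161] [0.0033573328799359013, 0.0033573328799359897]
mat side [296.9, 177.5] 0.7
mat top [231.4, 227.9] 0.88
    [ 0.4871  0.1927 -0.0007] [0.001961396856766325, 0.0019613968567662736]
jar side [358.8, 331.5] 0.65
jar top [476.0, 188.5] 0.94
    [ 0.588  -0.4567  0.0002] [0.00017061161297157683, 0.00017061161297134714]
scraper side [347.8, 155.0] 0.6
scraper top [183.3, 153.6] 0.87
    [0.6893 0.3265 0.0034] [0.00498019996046777, 0.004980199960467793]
grader_pocket_s side [309.3, 231.2] 0.98
grader_pocket_s top [349.8, 226.8] 0.68
    [ 0.4974 -0.1166  0.007 ] [0.010830791615279327, 0.010830791615279334]
grader_pocket_m side [309.3, 231.2] 0.98
grader_pocket_m top [349.8, 226.8] 0.68
    [ 0.4974 -0.1166  0.007 ] [0.010830791615279327, 0.010830791615279334]
grader_pocket_l side [309.3, 231.2] 0.98
grader_pocket_l top [349.8, 226.8] 0.68
    [ 0.4974 -0.1166  0.007 ] [0.010830791615279327, 0.010830791615279334]
1.2
```

```bash
cd pics; python3 -c "
import cv2
a=cv2.imread('top0.png')[80:330,140:540];cv2.imwrite('topc.png',cv2.resize(a,(800,500)))
a=cv2.imread('side0.png')[100:380,160:480];cv2.imwrite('sidec.png',cv2.resize(a,(640,560)))"
```

```text
(no output)
```

View pics/topc.png

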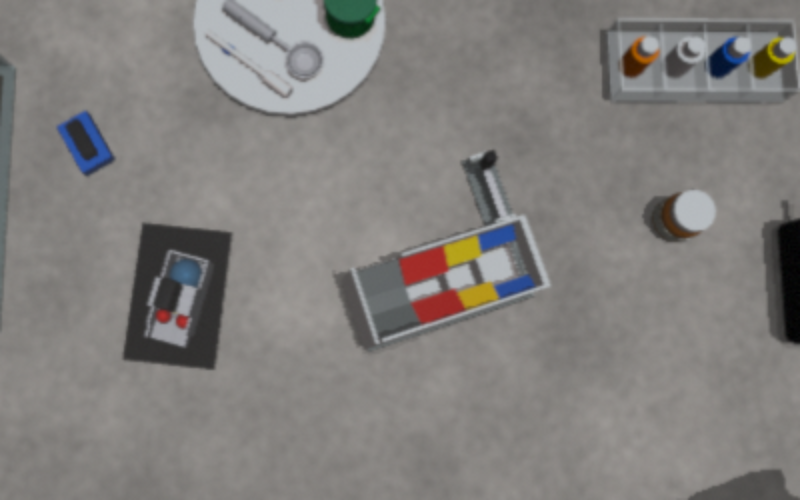

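View pics/sidec.png

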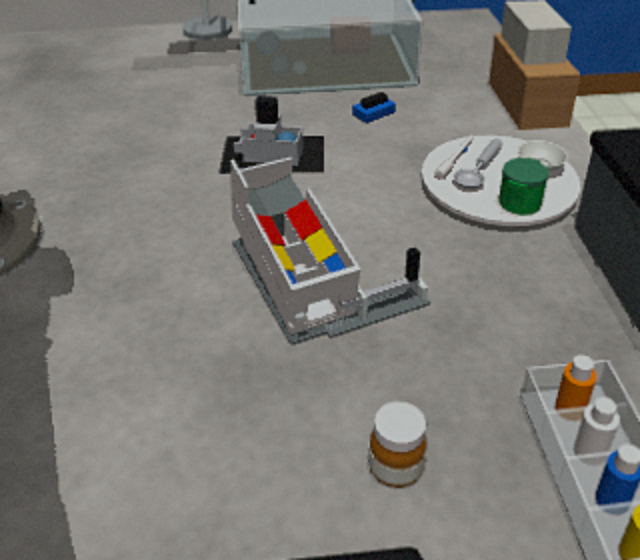

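The top view shows the grader with its head at left, foot at right, and its open side and knob facing up (world +x). The knob is near (384,158) and the grader yaw is about 108.6°. The scoop is on the mat near (228,228), spout down (world −x); jar and scraper are as detected. The side view agrees. The tool can only yaw, so I'll tip the scoop by catching its front under the spout on the ramp edge and letting it pivot in the grip. First I'll move to look at the knob and grader.

```bash
python3 -m pendant '[[0.0,0.0305,-0.0217,0,0],[0.0,0.0305,-0.0217,0,0],[0.0,0.0305,-0.0217,0,0],[0.0,0.0305,-0.0217,0,0],[0.0,0.0305,-0.0217,0,0],[0.0,0.0305,-0.0217,0,0],[0.0,0.0305,-0.0217,0,0],[0.0,0.0305,-0.0217,0,0],[0.0,0.0305,-0.0217,0,0]]'
python3 -m pendant '[[0.0,0.0305,-0.0217,0,0],[0.0,0.0305,-0.0217,0,0],[0.0,0.0305,-0.0217,0,0],[0.0,0.0305,-0.0217,0,0],[0.0,0.0305,-0.0217,0,0],[0.0,0.0305,-0.0217,0,0],[0.0,0.0305,-0.0217,0,0],[0.0,0.0305,-0.0217,0,0],[0,0,0,0,-5.3],[0,0,0,0,0],[0,0,0,0,0]]'
cat > w.py <<'E'
from h import *
import sys
np.set_printoptions(precision=4,suppress=True)
m=bot.camera_model("wrist")
im,d=bot.read_camera("wrist");cv2.imwrite(f"pics/{sys.argv[1]}.png",im)
print(bot.get_obs()["t"])
for a in sys.argv[2:]:
    n,z=a.split(":")
    for p in bot.pinpoint(n,"wrist")[:2]:
        u,v=map(int,np.round(p["at"]))
        o,r=ray("wrist",p["at"],m)
        dd=float(d[v,u]) if 0<=v<400 and 0<=u<640 else 0
        print(n,p["at"],round(p["score"],2),"atz",o+r*(float(z)-o[2])/r[2],"depth",o+r*dd)
E
python3 w.py w1 grader_head:.089 bolt_knob:.087 grader_pocket_s:.04 grader_pocket_l:.035 grader:0
```

```text
t: 1.95
eef_pos: [0.3783, -0.4023, 0.405]
tool_rot: [0.0, 0.993, 0.116, 0.0]
contact_force: [1.3, 0.1, -0.1]
gripper_width: 0.002
grasp_force: 0.0
t: 2.87
eef_pos: [0.5749, -0.179, 0.4045]
tool_rot: [0.0, 0.987, 0.161, -0.0]
contact_force: [0.5, -0.9, 0.4]
gripper_width: 0.004
grasp_force: 0.0
2.9167
grader_head [170.9, 253.9] 0.98 atz [ 0.4717 -0.0668  0.089 ] depth [ 0.4722 -0.0671  0.0899]
grader_head [239.4, 235.8] 0.47 atz [ 0.5102 -0.1234  0.089 ] depth [ 0.507  -0.1227  0.0824]
bolt_knob [376.2, 110.1] 0.84 atz [ 0.6533 -0.2017  0.087 ] depth [ 0.6533 -0.2016  0.0877]
grader_pocket_s [288.9, 232.2] 0.91 atz [ 0.5073 -0.1671  0.04  ] depth [ 0.501  -0.1677  0.0251]
grader_pocket_s [336.0, 232.6] 0.77 atz [ 0.5228 -0.2147  0.04  ] depth [ 0.5139 -0.219   0.0163]
grader_pocket_l [288.9, 232.2] 0.91 atz [ 0.5052 -0.1673  0.035 ] depth [ 0.501  -0.1677  0.0251]
grader_pocket_l [336.0, 232.6] 0.77 atz [ 0.521  -0.2156  0.035 ] depth [ 0.5139 -0.219   0.0163]
grader [269.1, 217.8] 0.92 atz [ 0.5004 -0.1412  0.    ] depth [ 0.5445 -0.1452  0.1111]
```

View pics/w1.png

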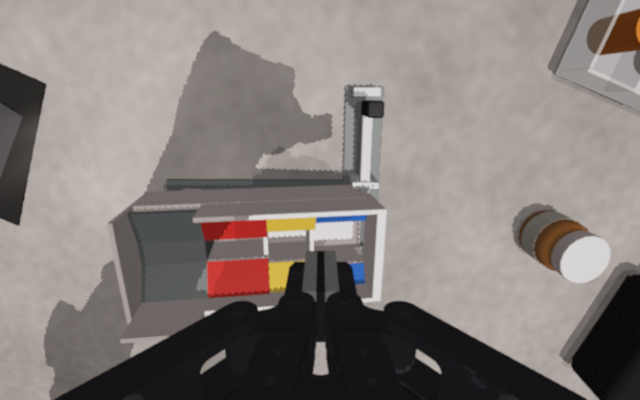

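The wrist view shows the knob at (374,108), the grey chute at about (165,250) with its open gap on the near-top side, and the jar at (565,245). Grader yaw comes out at about 108.0°, consistent with the given sizes. Next I'll push the bolt.

```bash
python3 -m pendant '[[0,0.026,0.012,0,0],[0,0.026,0.012,0,0],[0,0.026,0.012,0,0],[0,0.0235,0.011,0,0],[0,0,0,0.034,0],[0,0,0,0.034,0],[0,0,0,0.034,0],[0,0,0,0.034,0],[0,0,0,0.0345,0],[0,0,0,0,0],[0,0,0,0,0]]'
python3 -m pendant '[[0,-0.01,0,0,0],[0,-0.01,0,0,0],[0,-0.01,0,0,0],[0,-0.01,0,0,0],[0,-0.01,0,0,0],[0,-0.008,0,0,0],[0,-0.006,0,0,0],[0,0,0,0,0]]'
```

```text
t: 4.08
eef_pos: [0.6853, -0.1913, 0.2326]
tool_rot: [-0.001, 0.987, 0.161, -0.002]
contact_force: [1.0, 0.2, 0.8]
gripper_width: -0.001
grasp_force: 0.0
t: 4.75
eef_pos: [0.6239, -0.2126, 0.2343]
tool_rot: [0.0, 0.987, 0.161, -0.001]
contact_force: [0.6, 0.2, -0.2]
gripper_width: -0.003
grasp_force: 0.0
```

```bash
python3 -m pendant '[[0,-0.004,0,0,0],[0,-0.004,0,0,0],[0,-0.003,0,0,0],[0,-0.002,0,0,0],[0,0,0,0,0]]'
python3 -m pendant '[[0,-0.002,0,0,0],[0,-0.002,0,0,0],[0,0,0,0,0]]'
```

```text
t: 5.17
eef_pos: [0.6138, -0.2155, 0.2342]
tool_rot: [0.0, 0.987, 0.162, 0.001]
contact_force: [5.8, -0.7, -1.2]
gripper_width: -0.001
grasp_force: 2.4
t: 5.42
eef_pos: [0.6124, -0.2156, 0.2344]
tool_rot: [0.0, 0.987, 0.162, 0.005]
contact_force: [15.3, 0.2, -10.3]
gripper_width: 0.001
grasp_force: 7.3
```

```bash
python3 -m pendant '[[0,0.008,0,0,0],[0,0.007,0,0,0],[0,0,0,-0.04,0],[0,0,0,-0.04,0],[0,0,0,-0.04,0],[0,0,0,-0.04,0],[0,0,0,0,0]]'
python3 w.py w2 bolt_knob:.087 grader_head:.089
python3 -m pendant '[[0.06,-0.002,-0.039,0,0],[0.06,-0.002,-0.039,0,0],[0.06,-0.002,-0.039,0,0],[0.06,-0.002,-0.039,0,0],[0.06,-0.002,-0.039,0,0],[0.06,-0.002,-0.039,0,0],[0.06,-0.002,-0.039,0,0],[0.06,-0.002,-0.039,0,0],[0.06,-0.002,-0.039,0,0],[0.06,-0.002,-0.039,0,0],[0.06,-0.002,-0.039,0,0],[0.06,0,0,0,0]]'
python3 w.py w3 scoop_lip:.023 scoop:0.003 mat:0
```

```text
t: 6.0
eef_pos: [0.6254, -0.2124, 0.4031]
tool_rot: [0.003, 0.987, 0.161, 0.005]
contact_force: [1.1, -0.6, 1.4]
gripper_width: 0.002
grasp_force: 0.0
6.05
bolt_knob [315.7, 227.1] 0.68 atz [ 0.5947 -0.2212  0.087 ] depth [ 0.5948 -0.2212  0.0873]
grader_head [124.2, 291.8] 0.93 atz [ 0.4726 -0.0662  0.089 ] depth [ 0.4738 -0.0669  0.0905]
t: 7.15
eef_pos: [0.4618, 0.1947, 0.3927]
tool_rot: [-0.001, 0.986, 0.167, -0.002]
contact_force: [-0.0, -0.1, 0.0]
gripper_width: 0.706
grasp_force: 0.0
7.2
scoop_lip [298.7, 199.9] 0.83 atz [0.4285 0.2077 0.023 ] depth [0.4286 0.2078 0.0233]
scoop [329.8, 155.9] 0.77 atz [0.4798 0.1911 0.003 ] depth [0.4941 0.1986 0.0955]
```

View pics/w3.png

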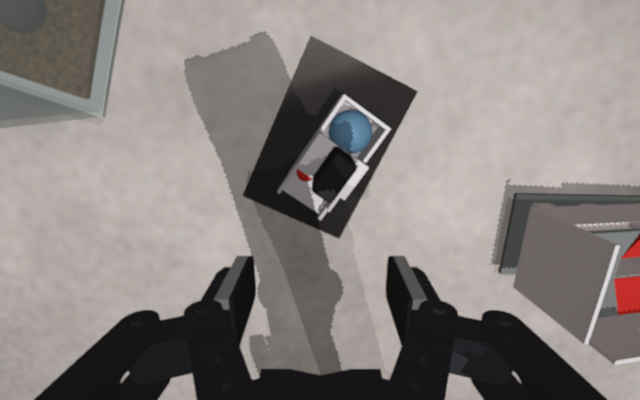

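View pics/w2.png

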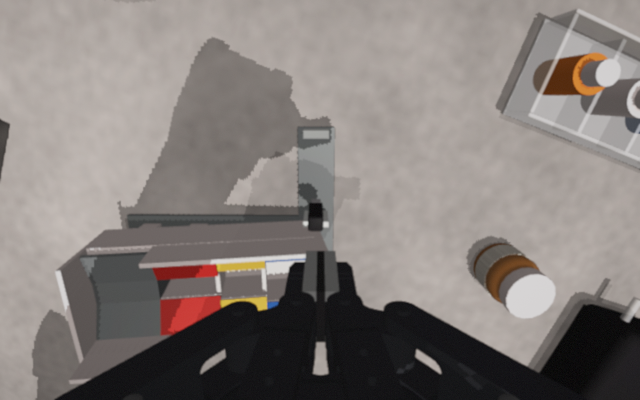

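w2 shows the knob next to the ramp at (316,215), 62 mm from where it started, so the bolt is home. w3 shows the mat with the scoop: black grip at (335,172), blue marble behind it at (350,130), spout towards (300,200). Next I'll measure the grip precisely from depth.

```bash
cat > d.py <<'E'
from h import *
np.set_printoptions(precision=4,suppress=True)
def cloud(c="wrist"):
    m=bot.camera_model(c);im,d=bot.read_camera(c)
    K=np.array(m["intrinsics"]);k=np.array(m["dist_coeffs"]);R=np.array(m["R"]);t=np.array(m["t"])
    g=np.stack(np.meshgrid(np.arange(640.),np.arange(400.)),-1).reshape(-1,1,2)
    u=cv2.undistortPoints(g,K,k).reshape(-1,2)
    X=np.c_[u,np.ones(len(u))]*d.reshape(-1,1)
    X=(X-t)@R; X[d.reshape(-1)==0]=np.nan
    return im,X.reshape(400,640,3)
def rect(P):
    (c,s,a)=cv2.minAreaRect((P[:,:2]*1000).astype(np.float32));return np.array(c),np.array(s),a
E
python3 - <<'E'
from d import *
im,X=cloud();P=X.reshape(-1,3)
reg=(abs(P[:,0]-.49)<.1)&(abs(P[:,1]-.2)<.1)
g=P[reg&(P[:,2]>.108)&(P[:,2]<.125)];print("grip",len(g),rect(g),np.median(g[:,2]))
r=P[reg&(P[:,2]>.044)&(P[:,2]<.056)];print("rim",len(r),rect(r))
dark=(im.max(2)<60).reshape(-1);mt=P[reg&dark&(P[:,2]<.008)];print("mat",len(mt),rect(mt),np.median(mt[:,2]))
E
```

```text
grip 1272 (array([481.7661, 191.4241]), array([20.1229, 36.2613]), 74.70726013183594) 0.11639862776440221
rim 1740 (array([489.0565, 189.2227]), array([52.3336, 97.4207]), 74.73383331298828)
mat 9579 (array([488.7301, 199.4273]), array([117.7738, 178.1977]), 83.66719818115234) 0.0036916393143001515
```

```bash
python3 -m pendant '[[0.06,0,0,0,6.9],[0.06,0,0,0,6.9],[0.06,0,0,0,6.9],[0.06,0,0,0,6.9],[0.06,0,0,0,6.9],[0.06,0.02,-0.002,0,0],[0.06,0,0,0,0]]'
cat > p.py <<'E'
from h import *
s=bot.get_obs();w,x,y,z=s["tool_rot"];print(s["eef_pos"],"toolx deg",np.degrees(2*np.arctan2(y,x)),s["t"],s["contact_force"],s["gripper_width"])
E
python3 p.py
```

```text
t: 7.98
eef_pos: [0.4886, 0.1814, 0.3939]
tool_rot: [0.0, 0.99, -0.141, 0.001]
contact_force: [1.5, -0.5, 0.6]
gripper_width: 0.701
grasp_force: 0.0
[0.48857251 0.18138799 0.39385894] toolx deg -16.211309892554173 7.9833 [ 1.48300875 -0.45328323  0.57626427] 0.7011963348750202
```

```bash
python3 -m pendant '[[0.06,-0.009,-0.008,0,-0.9],[0.06,0,0,0.034,0],[0.06,0,0,0.034,0],[0.06,0,0,0.034,0],[0.06,0,0,0.02,0],[0.06,0,0,0.01,0],[0.06,0,0,0.006,0],[0.06,0,0,0,0]]'; python3 p.py
```

```text
t: 8.65
eef_pos: [0.4791, 0.1942, 0.2557]
tool_rot: [0.0, 0.991, -0.131, -0.001]
contact_force: [0.5, 0.3, 1.0]
gripper_width: 0.703
grasp_force: 0.0
[0.4790532  0.19417355 0.25565962] toolx deg -15.007324463206542 8.65 [0.47600815 0.32390175 0.98921317] 0.7034615364776053
```

```bash
python3 -m pendant '[[0.06,0.003,0.002,0,0],[0.0,0,0,0,0],[0.0,0,0,0,0],[0.0,0,0,0,0],[0.0,0,0,0,0],[0.0,0,0,0,0],[0.0,0,0,0,0]]' 30; python3 p.py
python3 -m pendant '[[0.0,0,0,-0.005,0],[0.0,0,0,-0.01,0],[0.0,0,0,-0.02,0],[0.0,0,0,-0.025,0],[0.0,0,0,-0.025,0],[0.0,0,0,-0.025,0],[0.0,0,0,-0.02,0],[0.0,0,0,0,0],[0.0,0,0,0,0]]'; python3 p.py
python3 - <<'E'
from h import *
for c in("side","wrist"):
    im,d=bot.read_camera(c)
    cv2.imwrite(f"pics/l_{c}.png",im if c=="wrist" else cv2.resize(im[100:240,220:400],(720,560)))
E
```

```text
t: 9.23
eef_pos: [0.4821, 0.1915, 0.2571]
tool_rot: [-0.0, 0.991, -0.131, 0.001]
contact_force: [-1.3, -1.0, 6.5]
gripper_width: 0.233
grasp_force: 30.1
[0.4821333  0.19150882 0.25713657] toolx deg -15.03867180935977 9.2333 [-1.33213889 -0.97258229  6.49373974] 0.23290169320007745
t: 9.98
eef_pos: [0.4817, 0.1915, 0.3872]
tool_rot: [-0.001, 0.991, -0.131, 0.001]
contact_force: [-0.2, -0.8, -4.4]
gripper_width: 0.226
grasp_force: 29.7
[0.4816752  0.19153157 0.38724209] toolx deg -15.018840426825872 9.9833 [-0.21598161 -0.78690987 -4.43736732] 0.22618760154876233
```

View pics/l_side.png

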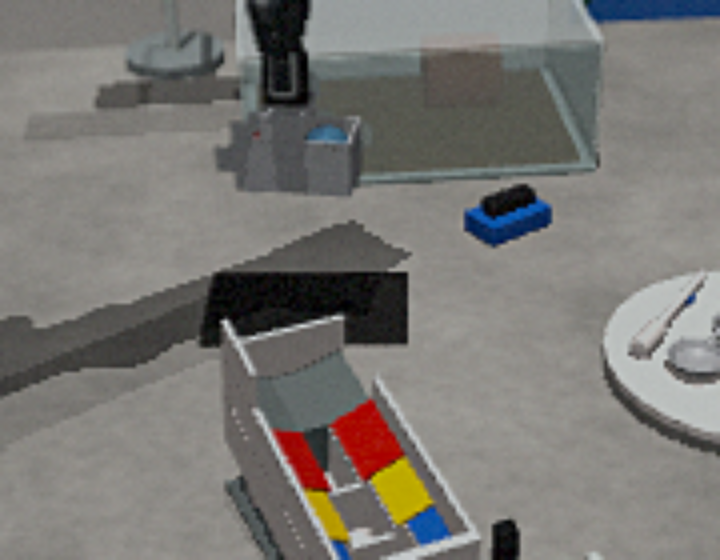

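The side view shows the scoop hanging level in the grip, and the spout standing out at left with a step under it. Now I'll measure the chute's edge and gap from the top depth picture.

Run:
```python
from d import *
im,X=cloud("top");P=X.reshape(-1,3)
o=np.array([.496,-.141])
for yaw in (108.0,):
    a=np.radians(yaw);gx=np.array([np.cos(a),np.sin(a)]);gy=np.array([-gx[1],gx[0]])
    G=np.c_[(P[:,:2]-o)@gx,(P[:,:2]-o)@gy,P[:,2]]*1000
    k=(abs(G[:,0])<130)&(abs(G[:,1])<60)&(G[:,2]>80)&(G[:,2]<200)
    print(rect(P[k]))
    h=G[k&(G[:,2]>88)]
    def prof(sel,ax,lo,hi,st):
        for b in np.arange(lo,hi,st):
            q=sel[(sel[:,ax]>=b)&(sel[:,ax]<b+st)]
            if len(q):print(b,len(q),q[:,2].min().round(1),np.median(q[:,2]).round(1),q[:,2].max().round(1))
    A=G[(abs(G[:,1])<75)&(abs(G[:,0])<135)&(G[:,2]<200)]
    print("y profile at x 62..94");prof(A[(A[:,0]>62)&(A[:,0]<94)],1,-62,60,4)
    print("x profile at y -47..-41");prof(A[(A[:,1]>-47)&(A[:,1]<-41)],0,30,125,3)
```

```text
(array([ 496.5572, -141.9459]), array([ 92.3591, 231.7313]), 18.2627010345459)
y profile at x 62..94
-62 17 -2.8 0.9 6.0
-58 15 -1.6 1.6 5.4
-50 1 82.5 82.5 82.5
-46 13 86.1 96.9 101.3
-42 22 95.9 99.1 102.5
-38 23 93.4 97.4 102.2
-34 24 91.0 95.9 100.4
-30 21 87.8 95.3 98.2
-26 21 88.7 93.9 98.3
-22 24 86.2 92.7 97.4
-18 23 86.2 90.0 93.2
-14 22 85.7 90.3 93.2
-10 22 86.0 89.1 94.3
-6 21 83.6 89.7 91.9
-2 25 84.8 88.8 92.4
2 21 84.1 89.0 95.6
6 22 85.1 89.3 95.1
10 19 85.3 89.3 95.2
14 24 88.0 91.6 96.4
18 22 90.2 94.5 97.8
22 22 90.9 94.8 102.7
26 21 93.4 97.4 102.0
30 22 95.3 99.3 105.9
34 25 97.3 100.3 105.4
38 15 99.1 102.9 107.5
42 27 152.0 154.9 158.9
46 28 1.6 8.1 111.6
50 19 -2.0 1.5 6.1
54 20 -3.1 -0.1 5.5
58 19 -2.0 1.3 7.3
x profile at y -47..-41
30 3 99.7 115.2 116.6
33 3 107.2 117.9 118.2
36 5 98.4 113.9 117.6
39 4 96.5 111.1 120.9
42 4 99.3 115.9 120.9
45 4 96.2 100.5 109.4
48 3 84.0 95.4 95.4
51 2 96.0 97.2 98.5
54 1 94.7 94.7 94.7
57 2 81.5 88.7 95.9
60 1 94.1 94.1 94.1
63 2 92.0 94.3 96.6
66 2 86.1 92.7 99.3
69 2 97.6 97.9 98.2
72 3 82.5 96.9 100.3
75 1 100.6 100.6 100.6
78 1 98.7 98.7 98.7
81 3 88.1 95.1 99.9
84 2 98.8 99.1 99.3
87 2 100.6 100.9 101.3
90 2 87.8 94.5 101.2
93 1 104.0 104.0 104.0
96 3 87.5 99.8 101.3
99 1 103.5 103.5 103.5
102 2 132.5 133.4 134.2
105 3 130.1 131.6 134.5
108 3 104.3 119.0 121.5
111 3 91.3 97.9 100.4
114 4 66.2 73.3 84.8
117 3 45.1 51.5 58.2
120 3 -0.2 1.7 42.3
123 3 0.3 1.6 4.2
```

```bash
python3 -m pendant '[[0,0.004,0.005,0,0],[0,0.008,0.010,0,0],[0,0.012,0.015,0,0],[0,0.014,0.017,0,0],[0,0.014,0.017,0,0],[0,0.014,0.017,0,0],[0,0.014,0.017,0,0],[0,0.014,0.017,0,0],[0,0.014,0.017,0,0],[0,0.014,0.017,0,0],[0,0.012,0.015,0,0],[0,0.010,0.012,0,0]]'
python3 -m pendant '[[0,0.007,0.009,0,-1.5],[0,0.004,0.006,0,-3],[0,0,0,0,-4],[0,0,0,0,-4.5],[0,0,0,0,-4.5],[0,0,0,0,-4.5],[0,0,0,0,-4.5],[0,0,0,0,-4],[0,0,0,0,-3],[0,0,0,0,0],[0,0,0,0,0]]'; python3 p.py
```

```text
t: 11.13
eef_pos: [0.5754, -0.0184, 0.3848]
tool_rot: [0.001, 0.991, -0.132, -0.001]
contact_force: [-0.0, -0.2, -2.5]
gripper_width: 0.232
grasp_force: 29.7
t: 12.05
eef_pos: [0.5819, -0.0337, 0.3852]
tool_rot: [-0.0, 0.987, 0.16, -0.001]
contact_force: [-0.6, 0.4, -2.6]
gripper_width: 0.23
grasp_force: 29.7
[ 0.58193242 -0.0336891   0.38516702] toolx deg 18.360189507576177 12.05 [-0.59975952  0.44816357 -2.606382  ] 0.22968476444775485
```

Run:
```python
from d import *
im,X=cloud("wrist");cv2.imwrite("pics/h1.png",im);P=X.reshape(-1,3)
o=np.array([.496,-.141]);a=np.radians(108.1);gx=np.array([np.cos(a),np.sin(a)]);gy=np.array([-gx[1],gx[0]])
G=np.c_[(P[:,:2]-o)@gx,(P[:,:2]-o)@gy,P[:,2]]*1000
print("tcp in grader",(bot.get_obs()["eef_pos"][:2]-o)@gx,(bot.get_obs()["eef_pos"][:2]-o)@gy)
def bins(s,lo,hi,st):
    print([(int(b),len(q),int(np.nanmedian(q)),int(q.max())) for b in np.arange(lo,hi,st) for q in [s[(s[:,0]>=b)&(s[:,0]<b+st),2]] if len(q)>2])
print("walls, y -48..-36, z 70-150");s=G[(G[:,1]>-49)&(G[:,1]<-36)&(G[:,2]>70)&(G[:,2]<150)];bins(s,20,120,3)
s=G[(G[:,1]<-70)&(G[:,1]>-170)&(G[:,2]>172)&(G[:,2]<192)&(abs(G[:,0]-77)<45)]
print("scoop rim",s.min(0),s.max(0),len(s))
```

```text
tcp in grader 0.0754222203785256 -0.11511521878931266
walls, y -48..-36, z 70-150
[(20, 102, 98, 117), (23, 101, 100, 118), (26, 10, 80, 116)]
scoop rim [  48.7332 -169.9997  172.0014] [ 101.0691 -123.5379  191.9444] 4575
```

View pics/h1.png

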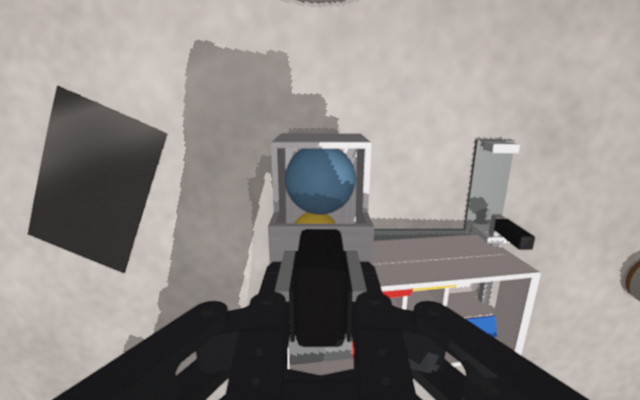

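The wrist view shows the scoop level, with the blue marble at (320,180) and yellow showing under the bridge. The scoop spans 49–101 along the ramp axis. I'll shift it 1.5 mm to centre it on the gap, then lower it and move up to contact.

```bash
python3 -m pendant '[[0,0,-0.0015,0.005,0],[0,0,0,0.01,0],[0,0,0,0.01,0],[0,0,0,0.01,0],[0,0,0,0.005,0],[0,0,0,0,0],[0,-0.003,0,0,0],[0,-0.005,0,0,0],[0,-0.006,0,0,0],[0,-0.005,0,0,0],[0,-0.003,0,0,0],[0,0,0,0,0]]'; python3 p.py
python3 -m pendant '[[0,-0.002,0,0,0],[0,-0.002,0,0,0],[0,-0.002,0,0,0],[0,0,0,0,0]]'; python3 p.py
```

```text
t: 13.1
eef_pos: [0.5631, -0.0379, 0.3497]
tool_rot: [-0.0, 0.987, 0.16, 0.006]
contact_force: [7.7, 2.4, 1.6]
gripper_width: 0.231
grasp_force: 30.6
[ 0.56307077 -0.03786548  0.34968384] toolx deg 18.457529433055154 13.1 [7.71616621 2.41613245 1.56388798] 0.23083033078912285
t: 13.43
eef_pos: [0.5553, -0.0411, 0.3477]
tool_rot: [0.001, 0.987, 0.16, 0.002]
contact_force: [1.4, -1.2, -2.6]
gripper_width: 0.229
grasp_force: 29.9
[ 0.55525104 -0.04111623  0.34768453] toolx deg 18.460985365485122 13.4333 [ 1.43442774 -1.21702762 -2.60923727] 0.22948420080458234
```

```bash
python3 -m pendant '[[0,-0.003,0,-0.001,0],[0,-0.003,0,-0.001,0],[0,0,0,0,0]]'; python3 p.py
python3 - <<'E'
from h import *
im,d=bot.read_camera("side"); a=cv2.resize(im[100:260,240:400],(600,600),interpolation=cv2.INTER_CUBIC)
cv2.imwrite("pics/s2.png",a)
E
```

```text
t: 13.68
eef_pos: [0.5491, -0.0432, 0.3485]
tool_rot: [0.0, 0.987, 0.16, 0.001]
contact_force: [3.8, -2.9, -4.1]
gripper_width: 0.231
grasp_force: 29.8
[ 0.54912459 -0.04324251  0.34845123] toolx deg 18.43105138764457 13.6833 [ 3.76283295 -2.88884027 -4.05354549] 0.2306811149223738
```

View pics/s2.png

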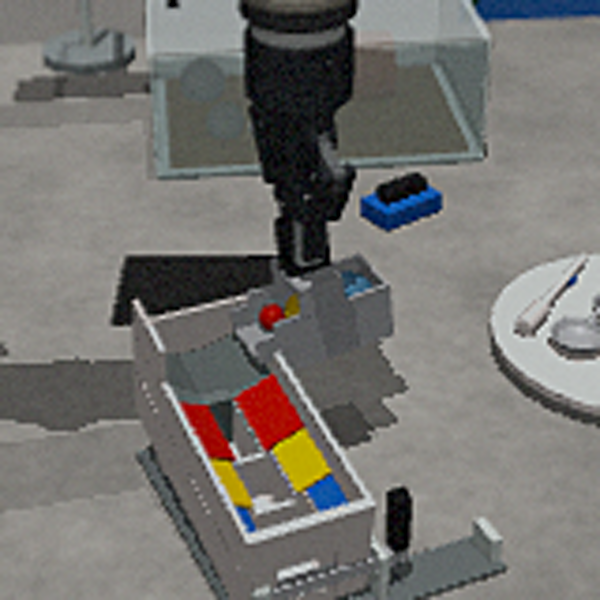

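The side view shows the scoop starting to tip with its spout over the chute, a red marble at (272,318) nearing the spout. The method works. There is a slight sideways force away from the head wall, so I'll shift 1.5 mm and keep following the arc.

```bash
python3 -m pendant '[[0,-0.002,0.0015,-0.0005,0],[0,-0.003,0,-0.0005,0],[0,-0.004,0,-0.0005,0],[0,-0.004,0,-0.0005,0],[0,-0.004,0,0,0],[0,-0.004,0,0,0],[0,-0.004,0,0,0],[0,0,0,0,0],[0,0,0,0,0]]'; python3 p.py
python3 - <<'E'
from h import *
im,d=bot.read_camera("side"); a=cv2.resize(im[100:260,240:400],(600,600),interpolation=cv2.INTER_CUBIC)
cv2.imwrite("pics/s3.png",a)
E
```

```text
t: 14.48
eef_pos: [0.527, -0.0517, 0.3517]
tool_rot: [0.0, 0.987, 0.16, 0.002]
contact_force: [4.6, -2.2, 3.5]
gripper_width: 0.231
grasp_force: 31.2
[ 0.52697577 -0.05167838  0.35168349] toolx deg 18.461958891980018 14.4833 [ 4.60115729 -2.23271232  3.53595436] 0.23057783800424872
```

View pics/s3.png

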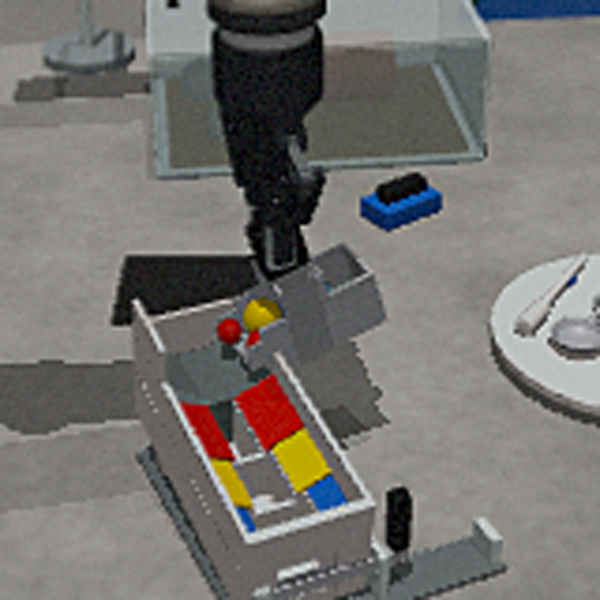

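The scoop is tipped about 30° and marbles are leaving the spout: red at (230,330), yellow at (262,315). I'll hold and let them run.

```bash
python3 -m pendant '[[0,-0.002,0,0,0],[0,-0.002,0,0,0],[0,-0.002,0,0,0],[0,0,0,0,0],[0,0,0,0,0],[0,0,0,0,0],[0,0,0,0,0],[0,0,0,0,0],[0,0,0,0,0],[0,0,0,0,0],[0,0,0,0,0],[0,0,0,0,0]]'; python3 p.py
python3 - <<'E'
from d import *
im,X=cloud("side"); a=cv2.resize(im[100:260,240:400],(600,600),interpolation=cv2.INTER_CUBIC)
cv2.imwrite("pics/s4.png",a)
o=np.array([.496,-.141]);an=np.radians(108.1);gx=np.array([np.cos(an),np.sin(an)]);gy=np.array([-gx[1],gx[0]])
for n in("small_a_center","medium_center","large_center"):
  for c in("side","top"):
    if c=="top": imt,Xt=cloud("top");
    XX=X if c=="side" else Xt
    for p in bot.trace(n,c)[:3]:
        if p["score"]<.3:continue
        q=np.nanmedian(XX[p["mask"]],0);print(n,c,np.round(p["at"]),round(p["score"],2),p["mask"].sum(),"grader",(q[:2]-o)@gx,(q[:2]-o)@gy,q[2])
E
```

```text
t: 15.53
eef_pos: [0.5212, -0.0537, 0.3511]
tool_rot: [0.0, 0.987, 0.161, 0.001]
contact_force: [5.1, -0.9, 4.5]
gripper_width: 0.233
grasp_force: 31.6
[ 0.52123255 -0.05365785  0.35114949] toolx deg 18.472138362129485 15.5333 [ 5.13251124 -0.90108246  4.50019102] 0.23296623110724637
medium_center side [338. 252.] 0.56 324 grader -0.10712661809090135 -0.04413135156430476 0.03703405621888048
medium_center top [396. 203.] 0.33 110 grader -0.1013863407366502 -0.01503916783773737 0.0420579553198587
large_center side [320. 181.] 0.36 872 grader 0.056623228779108824 -0.07273252231020376 0.13683979343567249
```

View pics/s4.png

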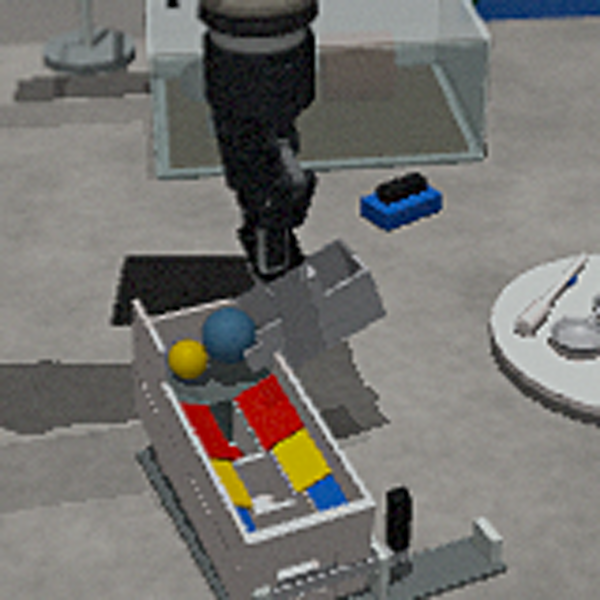

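Yellow is at (188,360) and blue at (228,333), both in the chute and out of the scoop. I'll wait a moment and track them by colour numerically, since the picture allowance is used up.

```bash
cat > b.py <<'E'
from d import *
o=np.array([.496,-.141]);an=np.radians(108.1);gx=np.array([np.cos(an),np.sin(an)]);gy=np.array([-gx[1],gx[0]])
print("t",bot.get_obs()["t"])
for c in("side","top"):
    im,X=cloud(c);hsv=cv2.cvtColor(im,cv2.COLOR_BGR2HSV)
    for n,lo,hi,smin in(("red",-6,6,150),("yel",18,30,120),("blu",95,118,60)):
        h=hsv[...,0].astype(int);h=np.where(h>150,h-180,h)
        m=((h>=lo)&(h<=hi)&(hsv[...,1]>smin)&(hsv[...,2]>40)).astype(np.uint8)
        k,l,st,ce=cv2.connectedComponentsWithStats(m)
        for i in range(1,k):
            if st[i,4]<8: continue
            q=X[l==i];g=np.nanmedian(np.c_[(q[:,:2]-o)@gx,(q[:,:2]-o)@gy,q[:,2]],0)*1000
            if abs(g[0])<140 and abs(g[1])<160: print(c,n,st[i,4],ce[i].round(),g.round())
E
python3 -m pendant '[[0,0,0,0,0],[0,0,0,0,0],[0,0,0,0,0],[0,0,0,0,0],[0,0,0,0,0],[0,0,0,0,0]]' >/dev/null; python3 b.py
```

```text
t 16.5333
side red 197 [311. 209.] [ 16. -26.  86.]
side red 107 [296. 215.] [20. 20. 82.]
side yel 87 [290. 195.] [ 70.  16. 112.]
side yel 156 [320. 222.] [-35. -29.  77.]
side yel 69 [301. 228.] [-32.  24.  74.]
side blu 169 [301. 189.] [ 60. -13. 131.]
side blu 70 [327. 232.] [-70. -33.  71.]
side blu 18 [305. 238.] [-67.  27.  68.]
top yel 61 [376. 204.] [-47. -28.  76.]
top yel 82 [383. 226.] [-44.  29.  78.]
top blu 163 [388. 198.] [-82. -33.  70.]
top blu 145 [397. 223.] [-82.  32.  70.]
```

Blue and yellow are wedged against the lip, so I'll ease the scoop back.

```bash
python3 -m pendant '[[0,0.002,0,-0.002,0],[0,0.003,0,-0.002,0],[0,0.003,0,-0.001,0],[0,0.003,0,0,0],[0,0.003,0,0,0],[0,0,0,0,0],[0,0,0,0,0],[0,0,0,0,0],[0,0,0,0,0],[0,0,0,0,0]]' ; python3 b.py | grep -v "top yel"
```

```text
t: 17.47
eef_pos: [0.5338, -0.0489, 0.3553]
tool_rot: [-0.0, 0.987, 0.161, 0.0]
contact_force: [0.9, 0.1, -1.7]
gripper_width: 0.229
grasp_force: 30.7
t 17.4667
side red 198 [311. 209.] [ 16. -26.  86.]
side red 107 [296. 215.] [19. 20. 83.]
side yel 91 [292. 197.] [ 65.  11. 108.]
side yel 156 [320. 222.] [-35. -29.  77.]
side yel 69 [301. 228.] [-34.  24.  74.]
side blu 168 [302. 190.] [ 58. -18. 129.]
side blu 70 [327. 232.] [-70. -33.  70.]
side blu 18 [305. 238.] [-67.  27.  68.]
top blu 162 [388. 198.] [-82. -33.  70.]
top blu 146 [397. 223.] [-82.  32.  70.]
```

```bash
python3 -m pendant '[[0,0.003,0,-0.001,0],[0,0.004,0,-0.001,0],[0,0.004,0,-0.001,0],[0,0.004,0,0,0],[0,0.003,0,0,0],[0,0,0,0,0],[0,0,0,0,0],[0,0,0,0,0],[0,0,0,0,0],[0,0,0,0,0]]' ; python3 b.py | grep -v "top yel"
```

```text
t: 18.4
eef_pos: [0.5507, -0.0437, 0.3582]
tool_rot: [0.0, 0.987, 0.161, -0.0]
contact_force: [-0.1, -0.7, -1.0]
gripper_width: 0.229
grasp_force: 30.8
t 18.4
side red 196 [312. 210.] [ 15. -27.  86.]
side red 108 [296. 215.] [20. 20. 82.]
side yel 92 [293. 200.] [ 49.  15. 108.]
side yel 155 [320. 222.] [-35. -29.  77.]
side yel 68 [301. 228.] [-33.  24.  74.]
side blu 177 [305. 195.] [ 41. -18. 119.]
side blu 70 [327. 232.] [-70. -32.  70.]
side blu 19 [305. 238.] [-67.  27.  68.]
top blu 163 [388. 198.] [-82. -33.  70.]
top blu 145 [397. 223.] [-82.  32.  70.]
```

```bash
python3 -m pendant '[[0,0.003,0,0,0],[0,0.004,0,0,0],[0,0.004,0,0,0],[0,0.004,0,0,0],[0,0.003,0,0,0],[0,0,0,0,0],[0,0,0,0,0],[0,0,0,0,0],[0,0,0,0,0],[0,0,0,0,0],[0,0,0,0,0],[0,0,0,0,0]]' ; python3 b.py | grep -v "top yel"
```

```text
t: 19.5
eef_pos: [0.5678, -0.0379, 0.3582]
tool_rot: [0.0, 0.987, 0.161, 0.0]
contact_force: [0.2, 0.1, -1.6]
gripper_width: 0.233
grasp_force: 30.8
t 19.5
side red 193 [312. 210.] [ 15. -26.  86.]
side red 106 [296. 215.] [19. 21. 83.]
side yel 92 [293. 200.] [ 47.  15. 108.]
side yel 156 [320. 222.] [-35. -29.  77.]
side yel 69 [301. 228.] [-34.  24.  74.]
side blu 178 [305. 195.] [ 41. -18. 119.]
side blu 9 [288. 198.] [86. 19. 92.]
side blu 70 [327. 232.] [-70. -32.  71.]
side blu 19 [305. 238.] [-69.  27.  68.]
top blu 162 [388. 198.] [-82. -33.  70.]
top blu 145 [397. 223.] [-82.  32.  70.]
```

They've stopped, so I'll back well off to clear the view.

```bash
python3 -m pendant '[[0,0.01,0,-0.005,0],[0,0.02,0,-0.005,0],[0,0.02,-0.02,0,0],[0,0.02,-0.03,0,0],[0,0.02,-0.03,0,0],[0,0,-0.03,0,0],[0,0,-0.02,0,0],[0,0,0,0,0],[0,0,0,0,0]]'
cat > hm.py <<'E'
from b import *
im,X=cloud("top");q=X.reshape(-1,3);G=np.c_[(q[:,:2]-o)@gx,(q[:,:2]-o)@gy,q[:,2]]*1000
C=im.reshape(-1,3).astype(int)
print("rows x from 108 down, cols y -44..44 step 8: height above channel line")
for x in range(104,-20,-6):
    r=[]
    for y in range(-44,45,6):
        s=(abs(G[:,0]-x)<3.5)&(abs(G[:,1]-y)<3.5)&(G[:,2]>0)
        if s.any():
            b=C[s].mean(0);col="rybg"[0] if b[2]>1.8*b[1] and b[2]>90 else "y" if b[2]>1.5*b[0] and b[1]>1.5*b[0] else "b" if b[0]>1.35*b[2] else "."
            r.append(f"{np.median(G[s,2])-(89+(x-78)*.1495):4.0f}{col}")
        else: r.append("   --")
    print(x,*r)
E
python3 hm.py
```

```text
t: 20.35
eef_pos: [0.6116, 0.1157, 0.3682]
tool_rot: [-0.0, 0.987, 0.162, -0.0]
contact_force: [1.0, 0.9, -1.7]
gripper_width: 0.235
grasp_force: 30.8
t 20.35
side red 199 [312. 209.] [ 17. -26.  86.]
side red 106 [296. 215.] [18. 21. 83.]
side yel 90 [293. 200.] [ 48.  15. 108.]
side yel 157 [320. 222.] [-35. -29.  77.]
side yel 69 [301. 228.] [-32.  24.  74.]
side blu 175 [305. 195.] [ 41. -18. 119.]
side blu 70 [327. 232.] [-70. -32.  71.]
side blu 19 [305. 238.] [-68.  27.  67.]
top red 205 [354. 211.] [ 12. -27.  86.]
top red 312 [358. 231.] [18. 22. 86.]
top yel 188 [371. 205.] [-32. -29.  79.]
top yel 169 [378. 227.] [-32.  28.  79.]
top yel 114 [342. 232.] [ 59.  12. 114.]
top blu 160 [388. 198.] [-82. -33.  70.]
top blu 215 [339. 217.] [ 56. -22. 128.]
top blu 145 [397. 223.] [-82.  32.  70.]
rows x from 108 down, cols y -44..44 step 8: height above channel line
104   40.   39.   40.   41.   42.   40.   40.   39.   41.   40.   40.   41.   41.   41.   41.
98    8.   10.    8.    6.    5.    3.    1.    1.   -1.    0.    3.    5.    8.   12.   14.
92    6.   10.    7.    6.   
[... 1037 characters left out ...]
.  -30r  -30r   -2r    2r    6r    8r   11r   14r
20   30.   13r   10r    6r    6r    1r  -43.  -34r  -36r   -2r    3r    7r    9r   12r   15r
14   34.   13r   10r    8r    3r    0r  -32.  -30r  -31r  -26r    2r    5r    8r   11r   14.
8   35.   14r   11r    7r    6r   -1r  -31.  -29r  -28r  -26r    1r    6r    9r   12r   14r
2   31.   13r   12r    7r    5r    2r  -33.  -29.  -28.   -2r    2r    5r    8r   13r   15r
-4   32.   13r   10r    6r    5r    0r   -8.  -10.   -8.   -7.    1r    5r    9r   12r   15r
-10   33.   12r    9y    5y    2y    1r   -7.  -28.  -27.    --    2r    5y    8y    9r   12.
-16   35.   10y    9y    5y    3y  -43.  -48.  -48.  -47.  -49.    1y    4y    7y    9y   12y
```

The height map shows both reds in the first pocket. Blue at about (55,−23) is hung on the end of the wall against yellow at about (56,9). I'll put the scoop back first, then nudge with the closed fingertips.

```bash
python3 -m pendant '[[0,-0.0235,-0.02,0,0],[0,-0.0235,-0.02,0,0],[0,-0.0235,-0.02,0,0],[0,-0.0235,-0.02,0,0],[0,-0.0235,-0.02,0,0],[0,-0.0215,-0.0175,0,0],[0,0,0,0.03,0],[0,0,0,0.03,0],[0,0,0,0.02,0],[0,0,0,0.01,0],[0,0,0,0,0]]'; python3 p.py
python3 -m pendant '[[0,0,0,0.004,0],[0,0,0,0.004,0],[0,0,0,0,0]]'; python3 p.py
```

```text
t: 21.42
eef_pos: [0.4428, 0.18, 0.2765]
tool_rot: [0.001, 0.987, 0.16, -0.002]
contact_force: [-0.1, 0.2, -0.9]
gripper_width: 0.23
grasp_force: 30.7
[0.44280723 0.18001032 0.2764511 ] toolx deg 18.3737416361249 21.4167 [-0.05688378  0.24192923 -0.86398213] 0.23042730752024
t: 21.67
eef_pos: [0.4435, 0.1813, 0.2706]
tool_rot: [-0.0, 0.987, 0.16, 0.001]
contact_force: [0.3, -0.3, -0.9]
gripper_width: 0.231
grasp_force: 30.8
[0.44345968 0.18125097 0.27057695] toolx deg 18.443149254525213 21.6667 [ 0.26357392 -0.26419747 -0.86792849] 0.23083690350707972
```

```bash
python3 -m pendant '[[0,0,0,0.003,0],[0,0,0,0.002,0],[0,0,0,0.002,0],[0,0,0,0,0]]'; 
python3 -m pendant '[[0,0.005,0,0,0],[0,0.005,0,0,0],[0,0.005,0,0,0],[0,0.005,0,0,0],[0,0.005,0,0,0],[0,0.005,0,0.001,0],[0,0.005,0,0.001,0],[0,0.005,0,0.001,0],[0,0.005,0,0.0015,0],[0,0.005,0,0.0015,0],[0,0,0,0,0]]'; python3 p.py
```

```text
t: 22.0
eef_pos: [0.4434, 0.1816, 0.2639]
tool_rot: [-0.0, 0.987, 0.161, 0.001]
contact_force: [-0.5, -0.8, 5.2]
gripper_width: 0.233
grasp_force: 31.9
t: 22.92
eef_pos: [0.4914, 0.1974, 0.2569]
tool_rot: [-0.0, 0.987, 0.16, 0.0]
contact_force: [-0.6, -0.1, 1.3]
gripper_width: 0.231
grasp_force: 31.3
[0.49142248 0.19743061 0.25685382] toolx deg 18.463933267077795 22.9167 [-0.61124366 -0.12427195  1.30687162] 0.23129355037317165
```

The scoop is upright at its original grasp height. Now I'll release it and go to the blue marble from the open side.

```bash
python3 -m pendant '[[0.06,0,0,0,0],[0.06,0,0,0,0],[0.06,0,0,0,0],[0.06,0,0,-0.01,0],[0.06,0,0,-0.03,0],[0.06,0,0,-0.035,0],[0.06,0,0,-0.035,0],[0,0,0,0,0]]'; python3 p.py
python3 -m pendant '[[0,-0.004,0.035,0,0],[0,-0.004,0.035,0,0],[0,-0.004,0.035,0,0],[0,-0.004,0.035,0,0],[0,-0.004,0.035,0,0],[0,-0.004,0.035,0,0],[0,-0.003,0.035,0,0],[0,0,0,0,0],[0,0,0,0,0]]'; python3 p.py; python3 b.py | grep -E "yel|blu"
python3 - <<'E'
from d import *
im,X=cloud("top");P=X.reshape(-1,3)
g=P[(abs(P[:,0]-.49)<.1)&(abs(P[:,1]-.2)<.1)&(P[:,2]>.1)&(P[:,2]<.14)];print("grip",len(g),rect(g),np.median(g[:,2]))
E
```

```text
t: 23.58
eef_pos: [0.492, 0.1987, 0.3747]
tool_rot: [-0.001, 0.987, 0.161, 0.006]
contact_force: [1.2, -0.2, -0.6]
gripper_width: 0.576
grasp_force: 0.0
[0.49200684 0.19867888 0.37468037] toolx deg 18.491225433633264 23.5833 [ 1.24224615 -0.22566787 -0.55178674] 0.5761477469076781
t: 24.33
eef_pos: [0.5425, -0.0463, 0.3676]
tool_rot: [0.0, 0.987, 0.158, 0.0]
contact_force: [1.0, 0.5, 0.5]
gripper_width: -0.003
grasp_force: 0.0
[ 0.54254705 -0.04626494  0.36762976] toolx deg 18.19725329023369 24.3333 [0.95553566 0.5053195  0.51801385] -0.0026861002950226524
side yel 93 [293. 200.] [ 48.  15. 107.]
side yel 157 [320. 222.] [-35. -29.  77.]
side yel 69 [301. 228.] [-33.  24.  74.]
side blu 175 [305. 195.] [ 41. -18. 120.]
side blu 70 [327. 232.] [-71. -33.  70.]
side blu 18 [305. 238.] [-66.  27.  68.]
top yel 84 [375. 204.] [-44. -29.  77.]
top yel 88 [383. 226.] [-44.  29.  78.]
top blu 163 [388. 198.] [-82. -33.  70.]
top blu 146 [397. 223.] [-82.  32.  70.]
grip 147 (array([491.4153, 197.4408]), array([35.6494, 20.7061]), 19.624074935913086) 0.11619738420881942
```

```bash
python3 -m pendant '[[0,0,-0.002,0.03,0],[0,0,0,0.03,0],[0,0,0,0.02,0],[0,0,0,0.006,0],[0,0,0,0,0],[0,-0.006,0,0,0],[0,-0.006,0,0,0],[0,-0.004,0,0,0],[0,-0.003,0,0,0],[0,-0.003,0,0,0],[0,-0.003,0,0,0],[0,0,0,0,0]]'; python3 p.py;  python3 b.py | grep -E "side (yel|blu)"
```

```text
t: 25.48
eef_pos: [0.5176, -0.0502, 0.2814]
tool_rot: [0.0, 0.987, 0.16, -0.0]
contact_force: [-0.3, -1.1, -0.6]
gripper_width: 0.004
grasp_force: 0.0
[ 0.51757819 -0.0501501   0.28145   ] toolx deg 18.45047116730885 25.4833 [-0.34788878 -1.05800147 -0.5872816 ] 0.003927002410523769
side yel 91 [293. 200.] [ 48.  15. 108.]
side yel 156 [320. 222.] [-35. -29.  77.]
side yel 69 [301. 228.] [-34.  24.  74.]
side blu 180 [305. 195.] [ 41. -18. 119.]
side blu 70 [327. 232.] [-70. -33.  70.]
side blu 19 [305. 238.] [-67.  27.  69.]
```

```bash
python3 -m pendant '[[0,-0.003,0.002,0,0],[0,-0.003,0.002,0,0],[0,-0.003,0.002,0,0],[0,-0.003,0.001,0,0],[0,0,0,0,0],[0,0,0,0,0]]'; python3 p.py;  python3 b.py | grep -E "side (yel|blu)"
```

```text
t: 26.08
eef_pos: [0.5087, -0.0605, 0.2812]
tool_rot: [0.0, 0.987, 0.16, -0.0]
contact_force: [-0.4, 0.4, 0.7]
gripper_width: -0.001
grasp_force: 0.0
[ 0.50873026 -0.06052542  0.28115057] toolx deg 18.44547945568883 26.0833 [-0.39464257  0.35329039  0.74368875] -0.001314035372151452
side yel 95 [295. 208.] [ 12.  22. 106.]
side yel 155 [320. 222.] [-35. -29.  77.]
side yel 69 [301. 228.] [-33.  24.  74.]
side blu 186 [308. 210.] [-11.  -6. 109.]
side blu 70 [327. 232.] [-70. -32.  70.]
side blu 19 [305. 238.] [-68.  27.  68.]
```

They're rolling. I'll back off and wait.

```bash
python3 -m pendant '[[0,0.01,0,0,0],[0,0.02,0,-0.01,0],[0,0.03,0,-0.03,0],[0,0.03,0,-0.03,0],[0,0.03,0,-0.03,0],[0,0.02,-0.03,0,0],[0,0,-0.03,0,0],[0,0,-0.03,0,0],[0,0,-0.03,0,0],[0,0,0,0,0],[0,0,0,0,0]]'
cat > hm2.py <<'E'
from hm import *
print("foot part")
for x in range(8,-114,-6):
    r=[]
    for y in range(-24,31,6):
        s=(abs(G[:,0]-x)<3.5)&(abs(G[:,1]-y)<3.5)
        s&=np.isfinite(G[:,2])
        if s.any():
            b=C[s].mean(0);col="r" if b[2]>1.8*b[1] and b[2]>90 else "y" if b[2]>1.5*b[0] and b[1]>1.5*b[0] else "b" if b[0]>1.35*b[2] else "."
            r.append(f"{np.median(G[s,2])-(89+(x-78)*.1495):4.0f}{col}")
        else: r.append("   --")
    print(x,*r)
E
python3 hm2.py
```

```text
t: 27.1
eef_pos: [0.602, 0.1005, 0.3798]
tool_rot: [-0.001, 0.987, 0.163, 0.0]
contact_force: [0.4, -0.4, 0.7]
gripper_width: -0.002
grasp_force: 0.0
t 27.1
side red 199 [311. 209.] [ 16. -26.  86.]
side red 108 [296. 215.] [21. 20. 82.]
side yel 157 [320. 222.] [-35. -29.  77.]
side yel 99 [304. 229.] [-34.  20.  72.]
side blu 70 [327. 232.] [-69. -33.  70.]
side blu 19 [305. 238.] [-67.  27.  68.]
side blu 21 [319. 251.] [-99.   2.  39.]
top red 281 [351. 212.] [ 20. -26.  88.]
top red 322 [357. 231.] [19. 22. 85.]
top yel 189 [371. 205.] [-33. -29.  79.]
top yel 278 [376. 224.] [-31.  21.  75.]
top blu 162 [388. 198.] [-82. -33.  70.]
top blu 335 [393. 217.] [-78.  14.  58.]
rows x from 108 down, cols y -44..44 step 8: height above channel line
104   41.   40.   40.   40.   40.   40.   40.   40.   42.   41.   41.   40.   41.   41.   42.
98   10.    9.    7.    5.    3.    2.    2.    2.    2.    2.    3.    6.    7.   11.   16.
92    9.    9.    8.    5.    3.    1.    0.   -0.    1.    1.    3.    6.    8.   12.   16.
86   10.   10.    7.    5.    3.    1.   -1.    1.    2.    2.
[... 2263 characters left out ...]
 4y    1y  -14.  -11.  -10.  -10.  -10.    2y    3y    6y
-58   -1b  -47.  -48.  -24.  -25.  -26.  -38.    --    1.    5b
-64  -18.  -47.  -23.  -14b  -14b  -16b  -23.  -48.    2b    4b
-70  -10b  -21.  -11b  -10b   -9b  -10b  -15b  -25.    3b    3b
-76   -3b  -15b   -9b   -9b   -6b   -8b  -11b  -21b    1b    4b
-82   -3b  -16b  -11b   -8b   -7b   -7b   -9b  -17b    2b    3b
-88   -6b  -15b   -9b   -8b   -6b   -8b  -11b  -21b    1b    5b
-94   -9b  -47.  -15b  -10b  -10b  -11b  -17b  -48.    3b    5b
-100  -20b  -24.  -23.  -22.  -18.  -20.  -22.  -29.    1b    6b
-106   12.   16.   18.   13.   11.   13.   11.   11.   18.   19.
-112   37.   36.   35.   35.   37.   37.   37.   35.   35.   35.
```

All four marbles are in their pockets: red tops at −29, yellow at −18 (x≈−32), blue at −6 (x≈−80). A short settle, then hand in.

```bash
python3 -m pendant '[[0,0,0,0,0],[0,0,0,0,0],[0,0,0,0,0],[0,0,0,0,0],[0,0,0,0,0],[0,0,0,0,0]]' >/dev/null; python3 b.py | grep -E "blu|yel"; python3 -c "
from station import bot
print(bot.hand_in())"
```

```text
side yel 156 [320. 222.] [-35. -29.  77.]
side yel 99 [304. 229.] [-34.  20.  72.]
side blu 70 [327. 232.] [-70. -32.  71.]
side blu 19 [305. 238.] [-67.  27.  68.]
side blu 20 [319. 251.] [-99.   4.  40.]
top yel 190 [371. 205.] [-33. -29.  79.]
top yel 277 [376. 224.] [-31.  21.  74.]
top blu 162 [388. 198.] [-82. -33.  70.]
top blu 336 [393. 217.] [-78.  14.  59.]
the job is handed in; nothing more can be done
None
```

I handed the job in at about 28 s, with no verdict returned: by my measurements the bolt is home, all four marbles are in their own pockets (blue and yellow jammed in the chute and needed a fingertip nudge), the scoop is upright on its mat, and the arm went nowhere near the jar or scraper.

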